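# Hold the moulded wax block ready over its tin

### The arm

A 7-joint arm with a two-finger parallel gripper is mounted at the origin on the work surface. World frame = base frame: x ahead of the robot, y to its left, z up, the work surface at z = 0. Lengths are in mm, angles in rad, forces in N, time in s.
With the tool pointing down it reaches from about 425 to 875 mm from the base axis. Payload 8.4 kg.
Tool frame: the origin (TCP) lies at the very end of the fingers, on their centre line; the grasp point (between the pads) lies 19 mm behind it; z points along the fingers, y is the line along which they close (so a half turn about z gives the same grasp; the last joint's range is limited). The gripper opens to 85 mm and grips with 20 to 120 N. Pads are 22 mm wide; open, the fingers measure 114 mm over their backs; the gripper's body (76 mm by 85 mm) begins 54 mm behind the grasp point. The pads swing forward as they close: fully open they stand 13 mm farther back than shut.
Start: joints at [1.065, 0.333, 0.04, 1.465, -0.013, 1.343, -0.059], TCP at [257.163, -596.935, 231.308] pointing down, gripper open.
Joint ranges: [-2.58, 2.58], [-0.38, 2.09], [-1.3, 1.39], [0.25, 2.4], [-1.5, 4.64], [0.08, 2.09], [-2.65, 2.65]. Speed limits (rad/s): [2.22, 2.22, 2.79, 2.79, 3.14, 3.14, 3.14].

### API

Orientations are given as a unit quaternion [x, y, z, w].
In Python, from rig import status, eyes, arm, nets gives the robot as it stands.
- The arm moves only by the tool step_arm, never from a script. Its argument "steps" is a list of rows, each an object with "claw": the opening, from -1 (shut) to 1 (fully open); "dp": the shift along the tool's x, y, z in mm, a list of three; "twist": the turn about the tool's z in degrees. A call has 1 to 8 rows; each row is the pose to reach, as a shift and turn from the pose commanded when the call began, along the tool's axes at that moment; what a row does not reach only later rows make up. A row lasts 1/12 s, in which the tool goes at most 41.7 mm and 7.16 degrees, less where a joint would pass 70% of its speed; a pose out of reach is approached as far as the arm can. A call with a gripper value outside its range is refused whole. The fingers move at their own pace and stop on an object; "grip_force" is the grip in N (left out, the last holds). Time passes only in rows, so rows that repeat a pose let the fingers close. It gives the time, the measured TCP pose, the force, the opening and the grip force at its end, in the units of the state.
- status.sense(): the state, without advancing time (a new reading comes with each control period).
- eyes.get_image(name): name is "scene" or "top" or "wrist"; returns a dict with "image" (400x640x3 uint8, red, green, blue), "camera_matrix" (3x3 intrinsics, pixels), "extrinsics" (4x4, takes a point from camera to world coordinates); the wrist camera has in their place "tool_from_camera" (4x4, takes a point from camera to tool coordinates, whose origin is the TCP and whose axes are the flange's). Camera axes: x right, y down, z forward; pixel columns grow to the right and rows downward; lengths in mm; the calibration is good to about 2 mm. The wrist camera is an equidistant fisheye: a pixel r from the principal point sees the ray r / f radians off the axis. A picture is of the moment at which its call begins: read the wrist's pose just before it. There is no depth.
- arm.close_job(): hands the job in; it is judged then, once.
Trained networks look in the newest picture that a camera, given by its name, has taken for a name from the list of things; names that differ only in an ending like _2 or _b are one class to them, and where a whole thing is asked for, a point or a joint stands for the part that bears it (a point fixed in the world has none). Each returns a list of dicts, best first, with "confidence" (0 to 1); they miss things now and then, are a little off and sometimes report something else, mostly with a low value. They report only what shows in the picture. A call takes as long as a camera call. They do not tell look-alikes from the thing itself.
- nets.look_for(thing, camera): "position" ([x, y, z] in mm, in world coordinates, good to about 4 mm: the middle of the surface that is visible of it).
- nets.masks_of(thing, camera): "region" (400x640 bool, what is visible of it).
- nets.pinpoint(thing, camera): "position" ([x, y, z] in mm, in world coordinates, good to about 4 mm: a listed point, or the origin of a listed thing).
The state is a dict: "t": time; "joint_pos": joint angles; "qd": joint speeds; "joint_efforts": joint torques, N m; "ee_pos": TCP position; "orientation": TCP orientation; "force": force on the tool from outside, world axes, zero at the start; "moment": the same for the moment, N m; "opening": opening from 0.0 (shut) to 1.0 (fully open); "grasp_force": force on a finger pad.
Only numpy, scipy, OpenCV 4.12 (cv2) and the standard library are available. Lean on these libraries where they do the work, as an engineer would, in place of code of your own. Each camera call takes 0.05 s, during which the arm holds its last target. There are 200 camera calls.

### The job

Lift the honey-coloured wax block out of its open mould, carry it over the top of the egg rack, and stop with it hovering level about 15 mm above the rim of the green tin, centred and with its long side along the tin's long side, so that I can slip a sheet of paper under it. Finish still holding it there, motionless: do not put it down, let go or let it touch the tin. Do not touch the rack or its eggs, and leave the tin and the other things where they stand.

Things in the scene. Friction and masses are not known exactly. Their poses are not given: they have to be found in the camera images.
- block: honey-coloured wax block, honeycomb pattern on top: 84 (its x) x 44 (its y) x 41 mm high, about 0.14 kg, loose. Origin: centre of its underside, z up. It stands in the mould cavity, underside 8 mm above the counter; its upper 22 mm stand proud of the mould: grip it there across its 44 mm width (fingers on its +y and -y sides) and lift straight up
- mould: lower half of an aluminium mould, fixed: 130 (x) x 90 (y) x 26 mm high, with an open cavity 18 mm deep (87 x 47 mm) that holds the block, cavity floor 8 mm above the counter. Two pins, 8 mm thick, stand 8 mm above its top at x = +55 and -55 mm, y = 0. Origin: centre of its underside. It stands left or right of the egg rack
- tin: green open tin, loose, about 0.4 kg: 112 (its x, the long side) x 72 (its y) x 50 mm high outside, walls 4 mm, mouth 104 x 64 mm. Origin at the centre of its underside, z up, rim 50 mm above the origin. It stands on the counter across the egg rack from the mould
- rack: wooden egg rack fixed to the counter between mould and tin: 270 (its x) x 75 mm (its y), board top 66 mm above the counter, with five eggs along its x axis whose tops are 107 mm above the counter. Origin at the centre of its underside, on the counter
- canister: bystander: round black canister with a wooden lid, 85 mm in diameter, 119 mm high, loose, beyond the far end of the rack. Origin at the centre of its underside
- pineapple: bystander: white ceramic pineapple, 90 mm in diameter, 152 mm high, loose. Origin at the centre of its underside
- mould_top: bystander: the other half of the aluminium mould, already taken off, empty, lying cavity up: 130 x 90 x 30 mm, loose. Origin at the centre of its underside
Things that resemble listed ones, but are neither listed nor needed, are in the scene too. There is more than one size of the block; the job needs the middle-sized.

How it is judged:
By the outcome, as a careful person would: the job done as asked, in the order asked, and still so for the second after the job is handed in, while the arm keeps its last pose, push and grip.
It also fails if it takes over 42 s, if anything falls off the work surface, if the arm or the gripper's body presses on something with over 40 N, if the wrist force passes 120 N, or if a joint passes its speed limit or range.

## Working session

There is one attempt and no reset: what is moved stays moved. The work goes in short steps, Python scripts to look and compute and a tool call to move; the robot and the scene stay as the last step left them, time stands still between calls to the robot, and variables do not carry over. Pictures are saved under pics/ and viewed, at most 10 in all, crops included, and the job is handed in when it is done.

Besides the shell and the picture viewer there is one more tool, called after "Call:" as name([rows], argument=value, ...), one row to a line, values as JSON. step_arm: Moves the arm, as the interface text tells. Its arguments: {"type":"object","properties":{"steps":{"type":"array"},"grip_force":{"type":"number"}},"required":["steps"]}

```bash
mkdir -p pics
cat > h.py <<'E'
import numpy as np, cv2
from rig import status, eyes, arm, nets
def save(n,f):
    d=eyes.get_image(n); cv2.imwrite(f,d["image"][:,:,::-1]); return d
def px2w(d,u,v,z):
    K=np.array(d["camera_matrix"]);T=np.array(d["extrinsics"])
    r=T[:3,:3]@np.linalg.solve(K,[u,v,1]);o=T[:3,3]
    return o+r*(z-o[2])/r[2]
E
python3 - <<'E'
from h import *
s=status.sense();print(s["t"],s["ee_pos"],s["orientation"],s["force"])
for c in("scene","top"):
    save(c,f"pics/{c}.png")
    for t in("block","mould","tin","rack","canister","pineapple","mould_top"):
        print(c,t,[(np.round(r["position"]).tolist(),round(r["confidence"],2)) for r in nets.pinpoint(t,c)])
E
```

```text
0.0 [ 257.01605231 -596.53843928  230.42389658] [ 9.79378536e-01  2.02032229e-01 -2.24583830e-04 -7.81770814e-04] [ 0.37180657  0.01747309 -0.07414478]
scene block [([279.0, 207.0, -4.0], 0.75), ([460.0, 211.0, 5.0], 0.72), ([457.0, 336.0, -2.0], 0.63)]
scene mould [([451.0, 213.0, 1.0], 0.84), ([509.0, -266.0, 2.0], 0.19)]
scene tin [([506.0, -267.0, 3.0], 0.85)]
scene rack [([508.0, -3.0, -1.0], 0.59)]
scene canister [([746.0, -11.0, 1.0], 0.62)]
scene pineapple [([613.0, -449.0, -2.0], 0.59)]
scene mould_top [([562.0, 440.0, 1.0], 0.6)]
top block [([458.0, 214.0, 10.0], 0.92), ([452.0, 334.0, -2.0], 0.62), ([275.0, 204.0, -0.0], 0.57)]
top mould [([454.0, 215.0, -2.0], 0.95)]
top tin [([514.0, -261.0, 4.0], 0.66)]
top rack [([510.0, -4.0, 0.0], 0.82)]
top canister [([748.0, -4.0, 0.0], 0.77), ([514.0, -262.0, 3.0], 0.62), ([554.0, 448.0, -2.0], 0.3)]
top pineapple [([608.0, -447.0, 1.0], 0.72)]
top mould_top [([557.0, 448.0, 2.0], 0.73), ([509.0, -4.0, 4.0], 0.3)]
```

View pics/top.png

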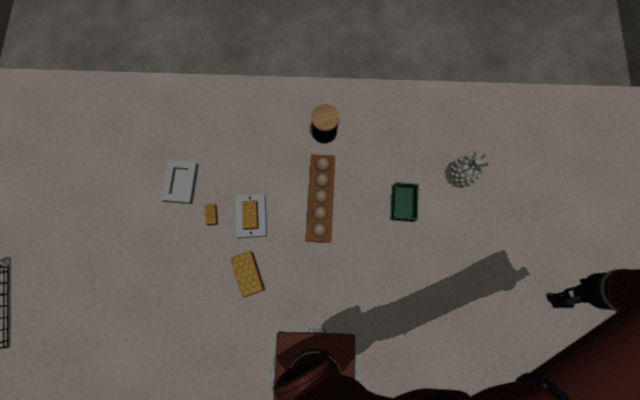

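View pics/scene.png

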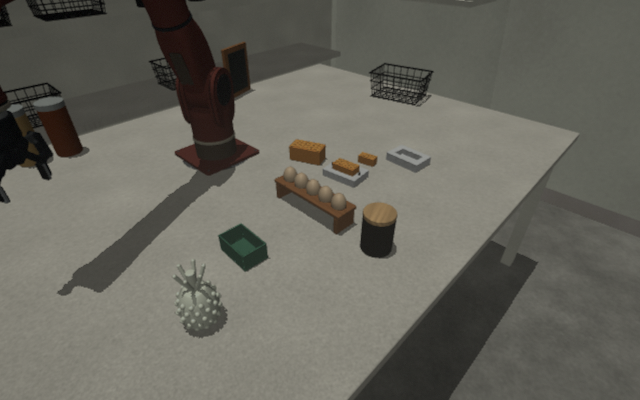

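The top view shows the mould with the middle-sized block at pixel (250,214), the tin at (404,202) and the rack between them at (320,198). The large block at (247,273) and the small one at (210,214) are decoys. The scene view agrees, so next I measure the yaws.

Run:
```python
from h import *
d=eyes.get_image("top")
for t,z in(("mould",26),("block",49),("tin",50),("rack",66)):
    for r in nets.masks_of(t,"top")[:3]:
        v,u=np.nonzero(r["region"])
        p=np.array([px2w(d,a,b,z)[:2] for a,b in zip(u,v)],np.float32)
        c,wh,a=cv2.minAreaRect(p); print(t,round(r["confidence"],2),np.round(c),np.round(wh),round(a,1),len(u))
print(np.round(np.array(d["extrinsics"]),2).tolist())
```

```text
mould 0.98 [451. 213.] [136.  96.] 5.6 909
block 0.72 [276. 207.] [125.  71.] 22.1 1032
block 0.7 [448. 328.] [67. 38.] 10.4 271
block 0.65 [451. 211.] [86. 46.] 3.6 438
tin 0.95 [ 507. -260.] [ 80. 122.] 88.4 965
tin 0.63 [449. 207.] [131.  88.] 4.3 777
rack 0.61 [508.  -2.] [ 77. 270.] 88.5 2181
[[0.03, -0.98, 0.22, 248.86], [-1.0, -0.03, 0.0, 3.61], [0.0, -0.22, -0.98, 1193.54], [0.0, 0.0, 0.0, 1.0]]
```

Call:
step_arm([
  {"claw": 1,"dp": [36,-21,-6],"twist": 3},
  {"claw": 1,"dp": [72,-42,-12],"twist": 6},
  {"claw": 1,"dp": [108,-62,-20],"twist": 9},
  {"claw": 1,"dp": [144,-83,-25],"twist": 12},
  {"claw": 1,"dp": [180,-104,-30],"twist": 15},
  {"claw": 1,"dp": [216,-124,-30],"twist": 18},
  {"claw": 1,"dp": [252,-145,-30],"twist": 21},
  {"claw": 1,"dp": [288,-166,-30],"twist": 25},
])

```text
t: 1.72
ee_pos: [456.1, -329.9, 261.8]
orientation: [1.0, -0.016, 0.0, 0.0]
force: [0.4, -0.8, 0.3]
opening: 1.0
grasp_force: 0.0
```

Call:
step_arm([
  {"claw": 1,"dp": [20,-28,0],"twist": 0},
  {"claw": 1,"dp": [40,-56,0],"twist": 0},
  {"claw": 1,"dp": [50,-70,0],"twist": 0},
  {"claw": 1,"dp": [50,-70,0],"twist": 0},
])

```text
t: 2.05
ee_pos: [510.2, -258.0, 261.4]
orientation: [1.0, -0.011, 0.001, -0.001]
force: [0.7, 0.2, 0.8]
opening: 0.996
grasp_force: 0.0
```

```bash
cat >> h.py <<'E'
from scipy.spatial.transform import Rotation as R
def w2w(d,s,u,v,z):
    K=np.array(d["camera_matrix"]);T=np.array(d["tool_from_camera"])
    q=(np.array([u,v],float).reshape(-1,2)-K[:2,2])/[K[0,0],K[1,1]]
    th=np.linalg.norm(q,axis=1,keepdims=True)
    r=np.hstack([np.sin(th)*q/np.maximum(th,1e-9),np.cos(th)])
    W=R.from_quat(s["orientation"]).as_matrix()
    o=W@T[:3,3]+s["ee_pos"]; r=r@(W@T[:3,:3]).T
    return o+r*((z-o[2])/r[:,2:3])
E
python3 - <<'E'
from h import *
s=status.sense();d=save("wrist","pics/w1.png")
print(s["ee_pos"],s["orientation"],d["camera_matrix"],np.round(d["tool_from_camera"],3).tolist())
for r in nets.masks_of("tin","wrist")[:2]:
    m=r["region"]; v,u=np.nonzero(m)
    p=w2w(d,s,np.c_[u,v],None,50)[:,:2].astype(np.float32)
    c,wh,a=cv2.minAreaRect(p);print(r["confidence"],c,wh,a,len(u),u.min(),u.max(),v.min(),v.max())
print([(np.round(r["position"],1),r["confidence"]) for r in nets.pinpoint("tin","wrist")])
E
```

```text
[ 510.17902233 -257.95313414  261.39155043] [ 9.99937659e-01 -1.11146500e-02  5.89888409e-04 -8.90982272e-04] [[309.70691629   0.         319.8165542 ]
 [  0.         309.70691629 200.25869613]
 [  0.           0.           1.        ]] [[0.0, -0.959, -0.284, 72.676], [1.0, 0.0, -0.001, 0.342], [0.001, -0.284, 0.959, -141.457], [0.0, 0.0, 0.0, 1.0]]Traceback (most recent call last):
  File "<stdin>", line 6, in <module>
  File "h.py", line 12, in w2w
    q=(np.array([u,v],float).reshape(-1,2)-K[:2,2])/[K[0,0],K[1,1]]
       ~~~~~~~~^^^^^^^^^^^^^
ValueError: setting an array element with a sequence. The requested array has an inhomogeneous shape after 1 dimensions. The detected shape was (2,) + inhomogeneous part.
```

View pics/w1.png

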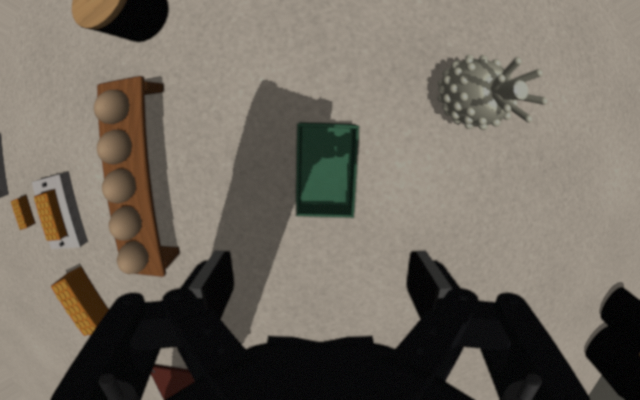

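The wrist view shows the tin with its rim corners near (298,122), (358,124), (355,216) and (296,215). The rack and eggs are on the left at x≈95–165, and the pineapple is at (480,90). I'll fit the rim.

```bash
sed -i 's/q=(np.array(\[u,v\],float).reshape(-1,2)/q=(np.asarray(u,float).reshape(-1,2)/; s/def w2w(d,s,u,v,z)/def w2w(d,s,u,z)/' h.py
cat >> h.py <<'E'
def rim(thing,cam_z,pick=0,n=3):
    s=status.sense();d=eyes.get_image("wrist")
    for r in nets.masks_of(thing,"wrist")[:n]:
        k=max(cv2.findContours(r["region"].astype(np.uint8),cv2.RETR_EXTERNAL,cv2.CHAIN_APPROX_NONE)[0],key=cv2.contourArea)
        p=w2w(d,s,k[:,0],cam_z)[:,:2].astype(np.float32)
        c,wh,a=cv2.minAreaRect(p);print(thing,round(r["confidence"],2),np.round(c,1),np.round(wh,1),round(a,1),cv2.boundingRect(k))
    return s,d
E
python3 - <<'E'
from h import *
s,d=rim("tin",50)
P=w2w(d,s,[(298,122),(358,124),(355,216),(296,215)],50);print(np.round(P),P.mean(0))
print([(np.round(r["position"],1),r["confidence"]) for r in nets.pinpoint("tin","wrist")])
print(s["ee_pos"],s["joint_pos"])
E
```

```text
tin 0.74 [ 514.3 -264.4] [ 72.  112.6] 87.5 (290, 119, 64, 96)
[[ 568. -240.   50.]
 [ 564. -308.   50.]
 [ 454. -304.   50.]
 [ 458. -233.   50.]] [ 511.12526403 -270.97489945   50.        ]
[(array([ 513.3, -261.7,   -3.5]), 0.65)]
[ 507.39646265 -262.79682895  261.27363721] [ 0.56390849  0.16972582 -0.18658386  1.60855483  0.03225677  1.36648189
 -1.22551219]
```

Call:
step_arm([
  {"claw": 1,"dp": [-5,-40,0],"twist": -0.5},
  {"claw": 1,"dp": [-10,-80,0],"twist": -1},
  {"claw": 1,"dp": [-15,-120,0],"twist": -1.5},
  {"claw": 1,"dp": [-20,-160,0],"twist": -2},
  {"claw": 1,"dp": [-26,-200,0],"twist": -2.5},
  {"claw": 1,"dp": [-32,-240,0],"twist": -3},
  {"claw": 1,"dp": [-38,-280,0],"twist": -3.5},
  {"claw": 1,"dp": [-44,-320,0],"twist": -4},
])

```text
t: 2.97
ee_pos: [472.2, 58.5, 261.6]
orientation: [1.0, 0.019, 0.0, 0.0]
force: [1.3, 0.7, 0.1]
opening: 0.999
grasp_force: 0.0
```

Call:
step_arm([
  {"claw": 1,"dp": [-5,-35,0],"twist": -0.5},
  {"claw": 1,"dp": [-11,-70,0],"twist": -1},
  {"claw": 1,"dp": [-16,-105,0],"twist": -1.5},
  {"claw": 1,"dp": [-22,-140,0],"twist": -2},
  {"claw": 1,"dp": [-24,-152,0],"twist": -2},
  {"claw": 1,"dp": [-24,-152,0],"twist": -2},
  {"claw": 1,"dp": [-24,-152,0],"twist": -2},
  {"claw": 1,"dp": [-24,-152,0],"twist": -2},
])

```text
t: 3.63
ee_pos: [443.4, 207.0, 261.3]
orientation: [0.999, 0.036, 0.0, 0.0]
force: [0.4, -0.3, -0.4]
opening: 1.001
grasp_force: 0.0
```

Run:
```python
from h import *
save("wrist","pics/w2.png")
rim("mould",26);s,d=rim("block",49)
print([(np.round(r["position"],1),r["confidence"]) for r in nets.pinpoint("block","wrist")])
print(s["t"],s["ee_pos"],s["orientation"],s["joint_pos"])
```

```text
mould 0.65 [457. 212.] [131.2  90.3] 5.4 (278, 105, 76, 105)
block 0.83 [286.8 208. ] [143.   70.6] 21.3 (275, 237, 70, 95)
block 0.82 [460.7 325.1] [58.5 37.4] 9.5 (206, 128, 33, 51)
block 0.68 [458.3 212.7] [84.8 43.7] 4.7 (297, 124, 39, 73)
[(array([455.3, 211.8,   7.1]), 0.87), (array([278. , 204.2,   0.8]), 0.67)]
3.7833 [443.23164746 207.37772519 261.27137707] [ 9.99345850e-01  3.61641756e-02 -1.30823756e-05  1.58754188e-04] [ 0.10351122  0.02390336 -0.63449958  1.77066339  0.01478845  1.35187393
 -2.03251859]
```

View pics/w2.png

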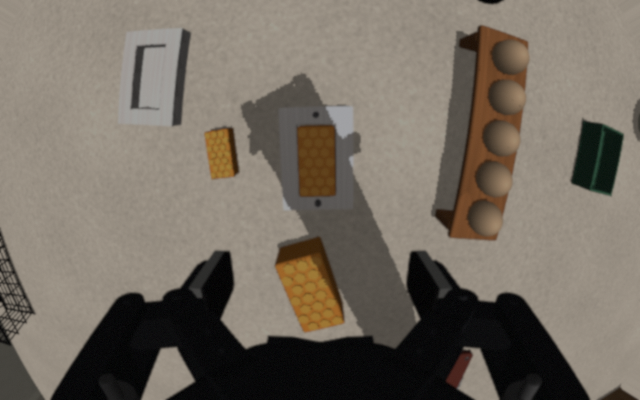

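The block is at (458,213) with yaw 5°, and its fitted size matches the given one. I'll align above it, go down to z≈90 and check again.

Call:
step_arm([
  {"claw": 0.4,"dp": [8,-3,20],"twist": -0.4},
  {"claw": 0.4,"dp": [15,-4.5,55],"twist": -0.8},
  {"claw": 0.4,"dp": [15,-4.5,90],"twist": -0.8},
  {"claw": 0.4,"dp": [15,-4.5,125],"twist": -0.8},
  {"claw": 0.4,"dp": [15,-4.5,155],"twist": -0.8},
  {"claw": 0.4,"dp": [15,-4.5,170],"twist": -0.8},
  {"claw": 0.4,"dp": [15,-4.5,170],"twist": -0.8},
  {"claw": 0.4,"dp": [15,-4.5,170],"twist": -0.8},
])

```text
t: 4.6
ee_pos: [457.0, 214.4, 91.2]
orientation: [0.999, 0.044, -0.001, 0.0]
force: [0.5, 0.6, 0.9]
opening: 0.701
grasp_force: 0.0
```

Run:
```python
from h import *
rim("mould",26);rim("block",49);s=status.sense();save("wrist","pics/w3.png")
print(s["t"],s["ee_pos"],s["orientation"],s["opening"])
```

```text
mould 0.67 [457.7 211.9] [130.4  90.9] 5.6 (256, 122, 135, 171)
block 0.77 [466.1 318.7] [58.2 40.5] 9.3 (139, 157, 61, 85)
block 0.71 [365.1 225.8] [19.6 53.2] 20.4 (264, 321, 67, 22)
block 0.57 [460.2 212.2] [86.7 43.6] 5.2 (289, 157, 71, 126)
4.8 [458.32077487 215.0025041   92.95410465] [ 9.99012887e-01  4.44009378e-02  1.30040847e-03 -3.42993953e-04] 0.699734795663584
```

View pics/w3.png

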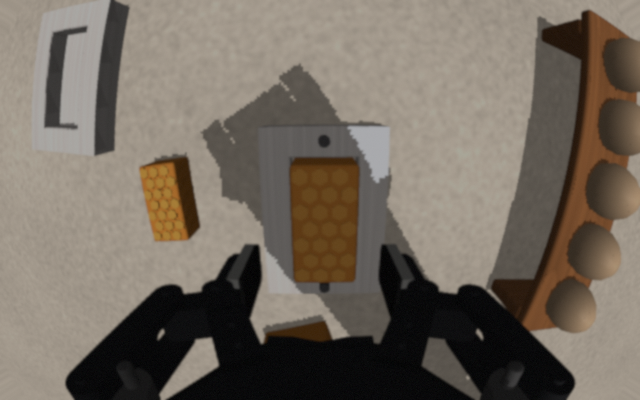

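Call:
step_arm([
  {"claw": 0.4,"dp": [1,2.5,15],"twist": 0},
  {"claw": 0.4,"dp": [1,2.5,35],"twist": 0},
  {"claw": 0.4,"dp": [1,2.5,50],"twist": 0},
  {"claw": 0.4,"dp": [1,2.5,58],"twist": 0},
  {"claw": 0.4,"dp": [1,2.5,63],"twist": 0},
  {"claw": 0.4,"dp": [1,2.5,63],"twist": 0},
  {"claw": 0.4,"dp": [1,2.5,63],"twist": 0},
])

```text
t: 5.43
ee_pos: [458.9, 212.5, 29.0]
orientation: [0.999, 0.045, 0.0, -0.0]
force: [0.4, 0.2, 0.5]
opening: 0.7
grasp_force: 0.0
```

Call:
step_arm([
  {"claw": 0.2,"dp": [0,0,0],"twist": 0},
  {"claw": 0.0,"dp": [0,0,0],"twist": 0},
  {"claw": -0.3,"dp": [0,0,0],"twist": 0},
  {"claw": -0.3,"dp": [0,0,0],"twist": 0},
  {"claw": -0.3,"dp": [0,0,0],"twist": 0},
  {"claw": -0.3,"dp": [0,0,0],"twist": 0},
  {"claw": -0.3,"dp": [0,0,0],"twist": 0},
  {"claw": -0.3,"dp": [0,0,0],"twist": 0},
], grip_force=45)

```text
t: 6.1
ee_pos: [459.2, 212.5, 29.5]
orientation: [0.999, 0.045, 0.001, -0.0]
force: [-1.1, -1.1, 5.7]
opening: 0.5
grasp_force: 45.9
```

Call:
step_arm([
  {"claw": -0.3,"dp": [0,0,-3],"twist": 0},
  {"claw": -0.3,"dp": [0,0,-8],"twist": 0},
  {"claw": -0.3,"dp": [0,0,-14],"twist": 0},
  {"claw": -0.3,"dp": [0,0,-22],"twist": 0},
  {"claw": -0.3,"dp": [0,0,-32],"twist": 0},
  {"claw": -0.3,"dp": [0,0,-45],"twist": 0},
  {"claw": -0.3,"dp": [0,0,-60],"twist": 0},
  {"claw": -0.3,"dp": [0,0,-75],"twist": 0},
])

```text
t: 6.77
ee_pos: [458.4, 212.3, 104.8]
orientation: [0.999, 0.045, 0.0, -0.0]
force: [-0.0, -0.0, -0.9]
opening: 0.504
grasp_force: 46.1
```

Call:
step_arm([
  {"claw": -0.3,"dp": [0,0,-20],"twist": 0},
  {"claw": -0.3,"dp": [0,0,-42],"twist": 0},
  {"claw": -0.3,"dp": [0,0,-65],"twist": 0},
  {"claw": -0.3,"dp": [0,0,-85],"twist": 0},
  {"claw": -0.3,"dp": [0,0,-100],"twist": 0},
  {"claw": -0.3,"dp": [0,0,-110],"twist": 0},
  {"claw": -0.3,"dp": [0,0,-110],"twist": 0},
  {"claw": -0.3,"dp": [0,0,-110],"twist": 0},
])

```text
t: 7.43
ee_pos: [458.5, 212.2, 213.5]
orientation: [0.999, 0.045, 0.0, -0.0]
force: [0.7, -0.3, -0.9]
opening: 0.501
grasp_force: 46.1
```

Run:
```python
from h import *
s=status.sense();save("wrist","pics/w4.png");a=eyes.get_image("scene")["image"][60:260,200:440,::-1]
cv2.imwrite("pics/s4.png",cv2.resize(a,None,fx=3,fy=3))
print(s["t"],s["ee_pos"],s["orientation"],s["opening"],s["force"],s["moment"],s["grasp_force"])
```

```text
7.4333 [458.48381778 212.18456586 213.52323771] [ 9.99007388e-01  4.45434626e-02  3.45567252e-04 -1.13325712e-05] 0.5010376324041769 [ 0.74189098 -0.28321981 -0.90206156] [-0.05311251 -0.01606957  0.00788689] 46.11420035362244
```

View pics/s4.png

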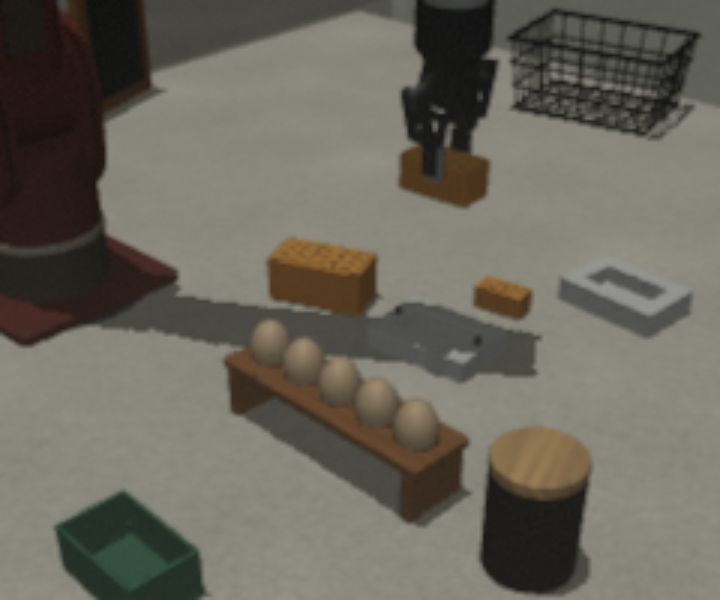

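View pics/w4.png

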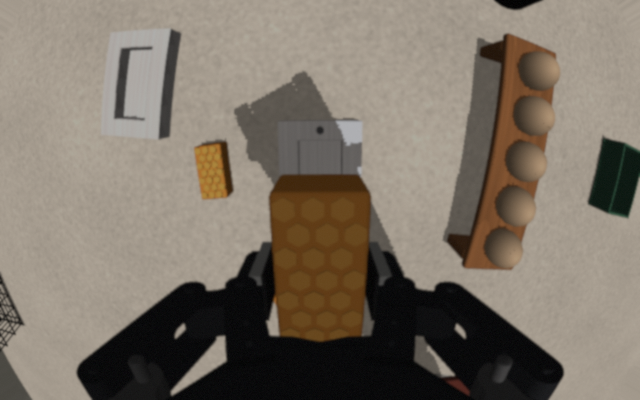

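The block is held and looks level. In the wrist view its top far edge is at row 193 (columns 272–369), with the bottom edge at row 175. I'll check the tilt numerically.

Run:
```python
from h import *
s=status.sense();d=eyes.get_image("wrist")
print(s["ee_pos"])
a=w2w(d,s,[(272,193),(369,193),(280,339),(360,339)],234);b=w2w(d,s,[(276,175),(364,175)],193)
print(np.round(a,1),np.round(b,1))
```

```text
[457.93239917 211.86987881 212.34413155]
[[496.3 234.5 234. ]
 [499.8 195.5 234. ]
 [419.8 228.6 234. ]
 [423.5 188.  234. ]] [[494.7 238.4 193. ]
 [498.9 191.7 193. ]]
```

Call:
step_arm([
  {"claw": -0.3,"dp": [0,10,0],"twist": 0},
  {"claw": -0.3,"dp": [1,30,0],"twist": 0.5},
  {"claw": -0.3,"dp": [2,58,0],"twist": 1},
  {"claw": -0.3,"dp": [3,90,0],"twist": 1.5},
  {"claw": -0.3,"dp": [4,122,0],"twist": 2},
  {"claw": -0.3,"dp": [5,154,0],"twist": 2.5},
  {"claw": -0.3,"dp": [6,186,0],"twist": 3},
  {"claw": -0.3,"dp": [6,218,0],"twist": 3.6},
])

```text
t: 8.25
ee_pos: [483.4, -6.8, 212.8]
orientation: [1.0, 0.013, -0.0, -0.0]
force: [0.7, 0.5, -1.2]
opening: 0.506
grasp_force: 46.1
```

Call:
step_arm([
  {"claw": -0.3,"dp": [2,32,0],"twist": 0.5},
  {"claw": -0.3,"dp": [4,64,0],"twist": 1},
  {"claw": -0.3,"dp": [6,96,0],"twist": 1.5},
  {"claw": -0.3,"dp": [8,128,0],"twist": 2},
  {"claw": -0.3,"dp": [10,160,0],"twist": 2.5},
  {"claw": -0.3,"dp": [13,190,0],"twist": 3},
  {"claw": -0.3,"dp": [16,215,0],"twist": 3.5},
  {"claw": -0.3,"dp": [20,235,0],"twist": 4},
])

```text
t: 8.92
ee_pos: [508.7, -242.2, 212.4]
orientation: [1.0, -0.023, -0.001, 0.0]
force: [0.4, -0.4, -1.5]
opening: 0.503
grasp_force: 46.2
```

Call:
step_arm([
  {"claw": -0.3,"dp": [4,13,0],"twist": 0},
  {"claw": -0.3,"dp": [6,22,0],"twist": 0},
  {"claw": -0.3,"dp": [6,26,0],"twist": 0},
  {"claw": -0.3,"dp": [6,26,0],"twist": 0},
  {"claw": -0.3,"dp": [6,26,0],"twist": 0},
])

```text
t: 9.33
ee_pos: [514.9, -263.9, 213.2]
orientation: [1.0, -0.021, -0.0, -0.0]
force: [-0.1, 1.4, -1.8]
opening: 0.502
grasp_force: 46.2
```

Run:
```python
from h import *
save("wrist","pics/w5.png");rim("tin",50)
S=[status.sense()]
for c in("top","scene"):
    eyes.get_image(c);S.append(status.sense())
    for t in ("tin","block"): print(c,t,[(np.round(r["position"],1),round(r["confidence"],2)) for r in nets.pinpoint(t,c)])
s=S[0];print(s["t"],np.mean([x["ee_pos"] for x in S],0),s["orientation"],s["grasp_force"],s["opening"])
```

```text
tin 0.72 [ 548.7 -266. ] [73.5 46.9] 88.7 (284, 127, 75, 48)
top tin [(array([ 510.7, -263.9,    3. ]), 0.9)]
top block [(array([278.1, 206.7,   0.3]), 0.86), (array([ 513.2, -262.2,  191.1]), 0.73), (array([448.9, 334.8,  -2.3]), 0.64), (array([748.2,  -1.5,   1. ]), 0.56)]
scene tin [(array([ 507.4, -267.3,    0. ]), 0.93)]
scene block [(array([ 512.9, -267.9,  191.9]), 0.85), (array([280.3, 207.3,  -4.1]), 0.83), (array([457.4, 339.1,   1.3]), 0.59)]
9.4833 [ 515.05007879 -264.15205367  213.50467194] [ 9.99781403e-01 -2.09073746e-02  1.07903647e-04 -1.29259043e-04] 46.15207493305206 0.5003751816504497
```

View pics/w5.png

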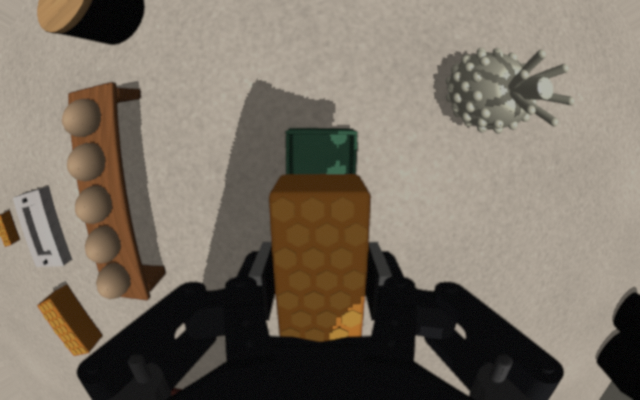

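Call:
step_arm([
  {"claw": -0.3,"dp": [0,1,10],"twist": 0},
  {"claw": -0.3,"dp": [0,1,30],"twist": 0},
  {"claw": -0.3,"dp": [0,1,55],"twist": 0},
  {"claw": -0.3,"dp": [0,1,80],"twist": 0},
  {"claw": -0.3,"dp": [0,1,100],"twist": 0},
  {"claw": -0.3,"dp": [0,1,115],"twist": 0},
  {"claw": -0.3,"dp": [0,1,123],"twist": 0},
  {"claw": -0.3,"dp": [0,1,126],"twist": 0},
])

```text
t: 10.45
ee_pos: [513.9, -265.6, 85.4]
orientation: [1.0, -0.022, -0.001, -0.001]
force: [0.8, 0.1, -1.2]
opening: 0.506
grasp_force: 46.1
```

Call:
step_arm([
  {"claw": -0.3,"dp": [0,0,0],"twist": 0},
  {"claw": -0.3,"dp": [0,0,0],"twist": 0},
  {"claw": -0.3,"dp": [0,0,0],"twist": 0},
])

```text
t: 10.7
ee_pos: [515.6, -266.3, 88.4]
orientation: [1.0, -0.022, 0.001, 0.0]
force: [1.1, -0.5, -1.8]
opening: 0.504
grasp_force: 46.1
```

Run:
```python
from h import *
Z=[]
for i in range(2):
  for c in("scene","top","wrist"):
    d=eyes.get_image(c);Z.append(status.sense()["ee_pos"])
    for t in("block","tin"):
        print(c,t,[(np.round(r["position"],1),round(r["confidence"],2)) for r in nets.pinpoint(t,c) if r["position"][1]<-200])
    if i==0 and c!="top":
        a=d["image"][190:290,190:310] if c=="scene" else d["image"][80:400,160:480]
        a=cv2.resize(a,(480,400),interpolation=cv2.INTER_CUBIC)[:,:,::-1]; L=a if c=="scene" else np.hstack([L,a])
cv2.imwrite("pics/f.png",np.clip(L*1.6,0,255).astype(np.uint8)[:, :] if 0 else cv2.resize(cv2.convertScaleAbs(L,alpha=1.7),(800,333)))
s=status.sense();print(s["t"],np.mean(Z,0),s["orientation"],s["grasp_force"],s["force"])
rim("tin",50)
```

```text
scene block [(array([ 513.3, -265.7,   63.8]), 0.77)]
scene tin [(array([ 505.7, -269.6,    1.7]), 0.97)]
top block [(array([ 515.3, -264.6,   66.8]), 0.64)]
top tin [(array([ 515.9, -265.2,   67.5]), 0.73), (array([ 510.8, -261.7,    2.1]), 0.61)]
wrist block [(array([ 511.4, -266. ,   62.7]), 0.84)]
wrist tin []
scene block [(array([ 511.3, -266.5,   64.6]), 0.9)]
scene tin [(array([ 5.064e+02, -2.662e+02, -3.000e-01]), 0.56)]
top block []
top tin [(array([ 514.1, -266.3,    2.2]), 0.73)]
wrist block [(array([ 508.8, -267.4,   65.7]), 0.95)]
wrist tin []
11.6 [ 515.03842098 -266.12572749   87.66605195] [ 9.99762909e-01 -2.17744295e-02 -1.78905622e-05 -6.19811265e-06] 46.13678276538849 [-0.84189729  0.32156073 -1.37227015]
tin 0.92 [ 540.  -265.9] [71.7 65.3] 87.5 (258, 137, 121, 105)
tin 0.68 [ 487.6 -264.9] [ 63.  126.3] 87.5 (268, 174, 104, 167)
```

View pics/f.png

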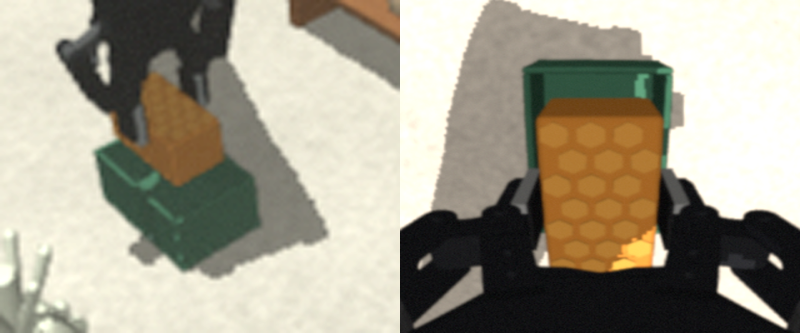

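The crops show the block hovering level and clear of the tin, with its sides parallel to the rim. In the wrist view the rim's far edge is near row 140, and the block's far edges are near rows 174 (bottom) and 188 (top). I'll check the gap numerically.

Run:
```python
from h import *
s=status.sense();d=eyes.get_image("wrist");m=d["image"].astype(int)
p=m[125:200,305:335].mean(1).round().astype(int)
for i in range(0,75):print(125+i,p[i].tolist(),end=' ')
print()
for z,r in((50,range(134,146,2)),(67,range(170,180,2)),(108,range(184,194,2))):
    P=w2w(d,s,[(320,k) for k in r],z);print(z,list(zip(r,np.round(P[:,0],1))))
h=m[155,250:390];print([(250+i,x.tolist()) for i,x in enumerate(h) if i<25 or i>105])
P=w2w(d,s,[(258,155),(378,155)],50);print(P)
b=m[182,255:385];o=(b[:,0]>b[:,1]*1.4)&(b[:,0]>b[:,2]*2.2);i=np.nonzero(o)[0]+255;print(i.min(),i.max(),w2w(d,s,[(i.min(),182),(i.max()+1,182)],90),s["ee_pos"])
```

```text
125 [94, 89, 81] 126 [95, 89, 82] 127 [95, 90, 82] 128 [95, 90, 82] 129 [96, 90, 82] 130 [96, 90, 83] 131 [96, 90, 83] 132 [96, 90, 83] 133 [95, 90, 82] 134 [94, 89, 81] 135 [89, 85, 77] 136 [74, 73, 65] 137 [50, 54, 47] 138 [29, 40, 32] 139 [20, 34, 26] 140 [19, 33, 25] 141 [19, 33, 25] 142 [19, 34, 26] 143 [21, 38, 28] 144 [26, 45, 34] 145 [29, 50, 38] 146 [29, 50, 38] 147 [29, 49, 38] 148 [27, 47, 35] 149 [26, 44, 33] 150 [25, 44, 33] 151 [27, 46, 35] 152 [28, 48, 37] 153 [28, 49, 37] 154 [29, 49, 37] 155 [28, 49, 37] 156 [28, 49, 37] 157 [28, 49, 37] 158 [28, 49, 37] 159 [29, 49, 37] 160 [28, 49, 37] 161 [29, 49, 37] 162 [29, 49, 37] 163 [28, 48, 37] 164 [29, 49, 37] 165 [28, 48, 37] 166 [28, 48, 37] 167 [28, 48, 37] 168 [28, 48, 37] 169 [28, 48, 37] 170 [28, 48, 37] 171 [28, 48, 37] 172 [30, 48, 37] 173 [38, 47, 33] 174 [51, 43, 25] 175 [60, 41, 17] 176 [64, 40, 14] 177 [65, 40, 13] 178 [65, 40, 14] 179 [65, 40, 14] 180 [65, 40, 13] 181 [66, 40, 14] 182 [66, 40, 14] 183 [65, 40, 13] 184 [65, 40, 13] 185 [65, 40, 13] 186 [66, 40, 14] 187 [66, 40, 14] 188 [66, 40, 13] 189 [66, 40,
[... 1413 characters left out ...]
, 23, 16]), (370, [12, 24, 17]), (371, [14, 25, 19]), (372, [22, 38, 29]), (373, [34, 58, 45]), (374, [44, 75, 58]), (375, [51, 84, 65]), (376, [53, 85, 66]), (377, [69, 91, 74]), (378, [106, 113, 98]), (379, [145, 140, 127]), (380, [164, 155, 142]), (381, [169, 160, 146]), (382, [169, 160, 147]), (383, [170, 160, 147]), (384, [169, 160, 146]), (385, [168, 158, 145]), (386, [167, 157, 144]), (387, [166, 156, 144]), (388, [165, 155, 142]), (389, [165, 155, 142])]
[[ 563.81349671 -231.82849953   50.        ]
 [ 560.72135121 -302.3375242    50.        ]]
277 363 [[ 555.99482638 -248.13456636   90.        ]
 [ 554.26289937 -288.36003069   90.        ]] [ 514.85456898 -266.01433552   87.29274921]
```

The rim's outer far edge is at x≈568.4, which puts the tin centre at about (512.4, −265). The block centre is about (512.8, −266.4) with its underside near z=67, so I'll trim it by 1 mm sideways and 2 mm down.

Call:
step_arm([
  {"claw": -0.3,"dp": [0,-0.5,1],"twist": 0},
  {"claw": -0.3,"dp": [0,-1,2],"twist": 0},
  {"claw": -0.3,"dp": [0,-1,2],"twist": 0},
  {"claw": -0.3,"dp": [0,-1,2],"twist": 0},
  {"claw": -0.3,"dp": [0,-1,2],"twist": 0},
  {"claw": -0.3,"dp": [0,-1,2],"twist": 0},
])

```text
t: 12.25
ee_pos: [514.9, -265.1, 85.3]
orientation: [1.0, -0.022, -0.0, -0.0]
force: [-0.7, -0.5, -2.2]
opening: 0.507
grasp_force: 46.1
```

Run:
```python
from h import *
s=status.sense();print(s["t"],s["ee_pos"],s["qd"],s["grasp_force"],s["opening"])
print(arm.close_job())
```

```text
12.25 [ 514.89401564 -265.05757664   85.32901761] [ 9.33193981e-05  2.71498600e-04 -8.05718546e-04  1.34620913e-04
  1.45030049e-03 -7.25689200e-04  7.37109074e-04] 46.13631784915924 0.506575011622266
the job is handed in; nothing more can be done
None
```

The job is handed in at 12.25 s: by my measurements the middle-sized block is held still and level about 15 mm above the green tin's rim, centred to within about 2 mm and aligned with its long side.

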